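# Fit the keyed platform hub to the rocking shaker

### The arm

A 6-joint arm with a two-finger parallel gripper is mounted at the origin on a cart in front of the work surface, level with it; the furniture and walls round the work are solid. World frame = base frame: x ahead of the robot, y to its left, z up, the work surface at z = 0. Lengths are in m, angles in degrees, forces in N, time in s.
With the tool pointing down it reaches from about 0.25 to 0.725 m from the base axis. Payload 9.7 kg.
Tool frame: the origin (TCP) lies at the very end of the fingers, on their centre line; the grasp point (between the pads) lies 19 mm behind it (bot.pinch_z is the distance from the TCP to the grasp point, in m); x points along the fingers, z is the direction in which the jaws open and shut, and the axes are right-handed (so a half turn about x gives the same grasp; the last joint's range is limited). The gripper opens to 85 mm and grips with 20 to 120 N. Pads are 22 mm wide; open, the fingers measure 114 mm over their backs; the gripper's body (76 mm by 85 mm) begins 54 mm behind the grasp point. The pads swing forward as they close: fully open they stand 13 mm farther back than shut.
Start: joints at [64.973, 4.979, 10.078, 95.1, 0, 90], TCP at [0.233, 0.498, 0.231] pointing down, gripper open.
Joint ranges: [-179.16, 179.16], [-48.56, 103.87], [-65.8, 70.77], [-126.05, 130.52], [-82.76, 87.17], [-180, 180]. Speed limits (degrees/s): [127.2, 127.2, 147.25, 180, 180, 180].

### API

Orientations are given as [roll, pitch, yaw] about the fixed x, y, z axes, in that order (R = Rz(yaw) Ry(pitch) Rx(roll)).
In Python, from workcell import bot gives the robot as it stands.
- The arm moves only by the tool play_rows, never from a script. Its argument "rows" is a list of rows, each a list of 3 entries, a list of its own where there are three numbers: the shift along the tool's x, y, z in cm, then the turn about the tool's x in degrees, then the finger opening in cm, from 0 to 8.54. A call has 1 to 12 rows; each row is the pose to reach, as a shift and turn from the pose commanded when the call began, along the tool's axes at that moment; what a row does not reach only later rows make up. A row lasts 1/12 s, in which the tool goes at most 41.7 mm and 7.16 degrees, less where a joint would pass 70% of its speed; a pose out of reach is approached as far as the arm can. A call with a gripper value outside its range is refused whole. The fingers move at their own pace and stop on an object; "squeeze" is the grip in N (left out, the last holds). Time passes only in rows, so rows that repeat a pose let the fingers close. It gives the time, the measured TCP pose, the force and the opening at its end, in the units of the state.
- bot.get_obs(): the state, without advancing time (a new reading comes with each control period).
- bot.camera(name): name is "side" or "top" or "wrist"; returns (picture, depth): 384x512x3 uint8, blue, green, red; 384x512 float32, m along the optical axis (not along the pixel's ray), 0 where there is no reading.
- bot.camera_model(name): a dict with "fx", "fy", "cx", "cy" (pixels), "origin" and "attitude" of the camera in the world; the wrist camera has in their place "mount" (4x4, takes a point from camera to tool coordinates, whose origin is the TCP and whose axes are the tool frame's). Camera axes: x right, y down, z forward; pixel columns grow to the right and rows downward; lengths in m; the calibration is good to about 2 mm. A picture is of the moment at which its call begins: read the wrist's pose just before it. camera_model takes no time and is no camera call.
- bot.job_done(): hands the job in, once; it reports no verdict.
The state is a dict: "time": time; "q": joint angles; "qd": joint speeds; "joint_efforts": joint torques, N m; "ee_pos": TCP position; "tcp_rot": TCP orientation; "wrist_force": force on the tool from outside, world axes, zero at the start; "torque": the same for the moment, N m; "opening": finger opening in m.
Only numpy, scipy, OpenCV 4.12 (cv2) and the standard library are available. Lean on these libraries where they do the work, as an engineer would, in place of code of your own. Each camera call takes 0.05 s, during which the arm holds its last target.

### The job

Fit the rocking shaker with the one platform hub whose keyway lines up with the key on the parked shaft while the hub is held upright as it stands, dovetail on top and screw heads to the front: slide it fully home against the shaft's shoulder. Then fold the keeper at the end of the shaft all the way down in front of the hub so that it cannot slide off. Leave the other two hubs and the things around the work where they stand.

Things in the scene. Friction and masses are not known exactly. Their poses are not given: they have to be found in the camera images.
- rocker: Rocking shaker drive, fixed on the bench: white housing 110 x 125 mm, top at 109 mm, front face at x = -25 mm; base plate 180 x 140 mm, top at 13 mm. Origin: centre of its underside; x from the front into the machine, y to its left seen from the front, z up. A steel shaft sticks out of the front along -x at y = 0, 80 mm above the bench; it is parked and does not turn.
- seat (a point): Point on the shaft's axis where the centre of a hub's bore is when fully home: 16 mm ahead of the shaft's shoulder (43 mm across, at the rocker's x = -55 mm), 80 mm above the bench. Axes as the rocker's: -x points to the shaft's free end. The shaft is 30 mm across and reaches 32 mm ahead of this point, tapered over the last 6 mm.
- key (a point): Middle of the dark key's outer face, 21 mm from the shaft's axis. The key is 10.4 mm wide, stands 6 mm proud of the shaft and runs from 1 to 31 mm ahead of the shoulder, its front 5 mm tapered. Seen from the front it stands at half past ten: 45 degrees from straight up towards the left (+y). Axes as the rocker's.
- keeper_pivot (a point): The keeper's pivot on the shaft's axis, 40 mm ahead of the shoulder (24 mm ahead of seat), fixed to the rocker; axes as the rocker's. The slotted end of the shaft reaches 8 mm ahead of it.
- keeper (a joint): Keeper: steel finger, 10 mm wide, 12 mm high, in the slotted end of the shaft, reaching 34 mm ahead of its pivot. 0 = in line with the shaft (a hub passes over it); it grows as the keeper folds down; 1.57 = hanging straight down, its rear face 2 mm in front of a hub that is home. Stiff (0.03 N m): it stays where it is left and can be pressed down from above.
- keeper_tip (a point): The keeper's rounded free end, 34 mm from its pivot, on its centre line.
- hub_a: Platform hub: aluminium block 56 wide (y), 60 high (z), 32 mm thick (x), about 0.25 kg, standing on the bench; steel dovetail on top 21 mm wide, 6 high. Origin: centre of its underside; front (two dark screw heads low down) looks along -x, y left seen from the front, z up. Bore and keyway run through along x. Keyway seen from the front: twelve o'clock; set screw over it, in the dovetail.
- hub_b: Platform hub like hub_a in all but the keyway: seen from the front it is at half past ten, 45 degrees from straight up towards the left (+y); the top left edge above it is milled to a 14 mm wide sloping flat with a set screw.
- hub_c: Platform hub like hub_a in all but the keyway: seen from the front it is at nine o'clock, straight left (+y); set screw over it, flush in the left side.
- hub_a_bore (a point): Centre of hub_a's bore: 32.4 mm across, half way through its thickness, 30 mm above the underside; keyway 12.4 mm wide, reaching 22.5 mm out from this centre.
- hub_b_bore (a point): Centre of hub_b's bore: 32.4 mm across, half way through its thickness, 30 mm above the underside; keyway 12.4 mm wide, reaching 22.5 mm out from this centre.
- hub_c_bore (a point): Centre of hub_c's bore: 32.4 mm across, half way through its thickness, 30 mm above the underside; keyway 12.4 mm wide, reaching 22.5 mm out from this centre.
- beaker: Bystander: glass beaker, 57 mm across, 72 mm high; origin at the centre of its underside.
- timer: Bystander: small white bench timer, 62 x 72 x 20 mm; origin at the centre of its underside.
- petri_dish: Bystander: petri dish with lid, 91 mm across, 16 mm high; origin at the centre of its underside.

How it is judged (in metres and radians):
On the way, in this order (a step that is already met when the one before it is completed fails the run):
1. the matching hub is on the shaft, fully home against the shoulder, upright (x of hub_b_bore in the frame of seat between -0.003 and 0.003 m and y of hub_b_bore in the frame of seat between -0.004 and 0.004 m and z of hub_b_bore in the frame of seat between -0.004 and 0.004 m and angle between hub_b's own z axis and vertical below 0.15 rad), for 0.2 s.
2. the keeper is folded down in front of the hub (value of joint keeper above 1.2 rad), for 0.2 s.
At the end, for the whole second after the job is handed in: hub_b sits on the shaft with its bore centre within 3 mm along the shaft and 4 mm across it of the home point, upright and square within 0.15 rad, at rest; the keeper is folded down by more than 1.2 rad (about 70 degrees); the other two hubs are within 30 mm of where they stood (all of step 1 and angle between the x axis of hub_b and the x axis of rocker, either way round below 0.15 rad and linear speed of hub_b below 0.02 m/s and value of joint keeper above 1.2 rad and distance of each of hub_a, hub_c from where it was at the start of the episode below 0.03 m); the robot touches nothing.
It fails at once if one of the other hubs is carried off or knocked over (distance of any of hub_a, hub_c from where it was at the start of the episode above 0.03 m or angle between any of hub_a, hub_c's own z axis and vertical above 0.5 rad).
It fails at once if a bystander (beaker, timer, petri dish) is displaced by more than 30 mm (distance of any of beaker, timer, petri_dish from where it was at the start of the episode above 0.03 m).
It also fails if it takes over 53 s, if anything falls off the work surface, if the arm or the gripper's body presses on something with over 40 N, if the wrist force passes 120 N, or if a joint passes its speed limit or range.

## Working session

There is one attempt and no reset: what is moved stays moved. The work goes in short steps, Python scripts to look and compute and a tool call to move; the robot and the scene stay as the last step left them, time stands still between calls to the robot, and variables do not carry over. Pictures are saved under pics/ and viewed, and the job is handed in when it is done.

Besides the shell and the picture viewer there is one more tool, called after "Call:" by a JSON object that holds its "api" and its "payload", one argument or row to a line. play_rows: Moves the arm, as the interface text tells. Its arguments: {"type":"object","properties":{"rows":{"type":"array"},"squeeze":{"type":"number"}},"required":["rows"]}

```bash
ls; mkdir -p pics; cat > h.py <<'E'
import numpy as np, cv2
from workcell import bot
def info():
    o=bot.get_obs(); print({k:np.round(np.array(v),4).tolist() for k,v in o.items()}); return o
E
python3 - <<'E'
from h import *
info()
for n in ("top","side"):
    p,d=bot.camera(n); cv2.imwrite(f"pics/{n}1.png",p); np.save(f"pics/{n}1.npy",d); print(n,bot.camera_model(n))
print(bot.camera_model("wrist"))
E
```

```text
pics
{'time': 0.0, 'q': [64.9719, 5.0117, 10.0344, 95.0985, 0.0, 90.001], 'qd': [0.0484, -0.1301, -0.05, 0.0569, 0.0051, -0.0283], 'joint_efforts': [0.0003, -52.0382, 46.4812, 0.0159, 0.0, 0.0], 'ee_pos': [0.2326, 0.4982, 0.2306], 'tcp_rot': [179.9918, 89.9242, -115.0372], 'wrist_force': [0.2511, -0.1107, -0.3718], 'torque': [0.0028, -0.0118, -0.0026], 'opening': 0.0854}
top {'fx': 478.86812155741546, 'fy': 478.86812155741546, 'cx': 251.77582680711504, 'cy': 197.2705417952222, 'origin': array([ 0.39856685, -0.06028351,  1.65419462]), 'attitude': array([-175.20760405,    0.52740565,  -88.36047122])}
side {'fx': 359.7249251668029, 'fy': 359.7249251668029, 'cx': 254.72950092025084, 'cy': 191.15580925584644, 'origin': array([ 0.29973071, -0.95022483,  0.71212575]), 'attitude': array([-124.70214587,    0.43783145,  -14.38580034])}
{'fx': 289.5662269824717, 'fy': 289.5662269824717, 'cx': 256.82794543688186, 'cy': 194.15034600577147, 'mount': array([[ 1.02745730e-03, -2.74558823e-01,  9.61569757e-01,
        -1.41654056e-01],
       [ 5.81046149e-04, -9.61569938e-01, -2.74559495e-01,
         6.99654924e-02],
       [ 9.99999303e-01,  8.40814562e-04, -8.28440705e-04,
         5.50094378e-04],
       [ 0.00000000e+00,  0.00000000e+00,  0.00000000e+00,
         1.00000000e+00]])}
```

View pics/top1.png

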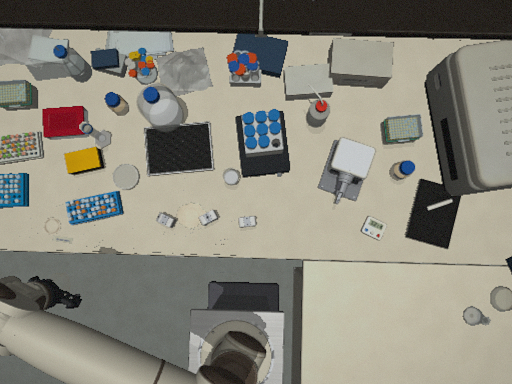

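View pics/side1.png

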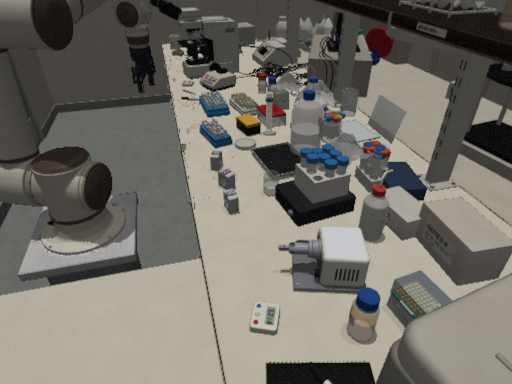

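```bash
cat >> h.py <<'E'
from scipy.spatial.transform import Rotation as R
def cam(n,o=None):
    m=bot.camera_model(n); K=(m['fx'],m['fy'],m['cx'],m['cy'])
    if n!='wrist': return K,R.from_euler('xyz',m['attitude'],degrees=True).as_matrix(),np.array(m['origin'])
    T=R.from_euler('xyz',o['tcp_rot'],degrees=True).as_matrix(); M=np.array(m['mount'])
    return K,T@M[:3,:3],T@M[:3,3]+np.array(o['ee_pos'])
def cloud(d,c):
    K,A,t=c; v,u=np.mgrid[:d.shape[0],:d.shape[1]]
    P=np.stack([(u-K[2])/K[0]*d,(v-K[3])/K[1]*d,d],-1)@A.T+t
    P[d==0]=np.nan; return P
def proj(p,c):
    K,A,t=c; q=(np.array(p)-t)@A; return np.stack([K[0]*q[...,0]/q[...,2]+K[2],K[1]*q[...,1]/q[...,2]+K[3]],-1)
E
python3 - <<'E'
from h import *
for n,b in (("top",(150,190,270,240)),("top",(300,125,400,250)),("side",(190,140,290,220)),("side",(270,220,380,300))):
    p=cv2.imread(f"pics/{n}1.png"); x0,y0,x1,y1=b
    s=min(800/(x1-x0),600/(y1-y0)); s=int(s)
    cv2.imwrite(f"pics/crop_{n}_{x0}.png",cv2.resize(p[y0:y1,x0:x1],None,fx=s,fy=s,interpolation=cv2.INTER_CUBIC))
    P=cloud(np.load(f"pics/{n}1.npy"),cam(n))
    for u,v in ([(165,219),(208,217),(248,221),(347,165),(338,200),(232,177),(180,235),(373,228),(125,176)] if n=="top" else [(215,160),(226,178),(231,200),(345,240),(285,248)]): print(n,u,v,np.round(P[v,u],3))
E
```

```text
top 165 219 [0.451 0.245 0.061]
top 208 217 [0.461 0.101 0.073]
top 248 221 [ 0.452 -0.032  0.068]
top 347 165 [ 0.641 -0.348  0.114]
top 338 200 [ 0.529 -0.326  0.083]
top 232 177 [0.602 0.028 0.032]
top 180 235 [ 0.399  0.203 -0.003]
top 373 228 [ 0.442 -0.456  0.019]
top 125 176 [0.597 0.399 0.015]
top 165 219 [0.451 0.245 0.061]
top 208 217 [0.461 0.101 0.073]
top 248 221 [ 0.452 -0.032  0.068]
top 347 165 [ 0.641 -0.348  0.114]
top 338 200 [ 0.529 -0.326  0.083]
top 232 177 [0.602 0.028 0.032]
top 180 235 [ 0.399  0.203 -0.003]
top 373 228 [ 0.442 -0.456  0.019]
top 125 176 [0.597 0.399 0.015]
side 215 160 [0.442 0.219 0.046]
side 226 178 [0.458 0.082 0.048]
side 231 200 [ 0.448 -0.052  0.051]
side 345 240 [ 0.675 -0.364  0.106]
side 285 248 [ 0.532 -0.33   0.082]
side 215 160 [0.442 0.219 0.046]
side 226 178 [0.458 0.082 0.048]
side 231 200 [ 0.448 -0.052  0.051]
side 345 240 [ 0.675 -0.364  0.106]
side 285 248 [ 0.532 -0.33   0.082]
```

View pics/crop_top_150.png

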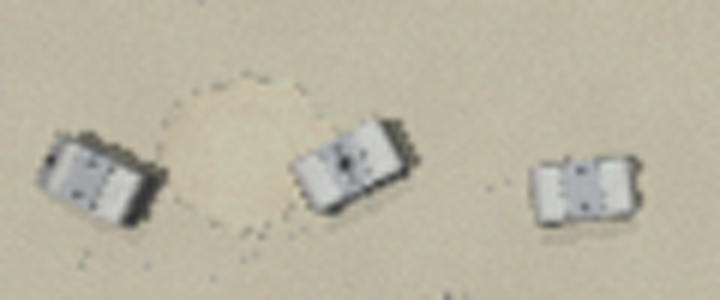

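View pics/crop_side_190.png

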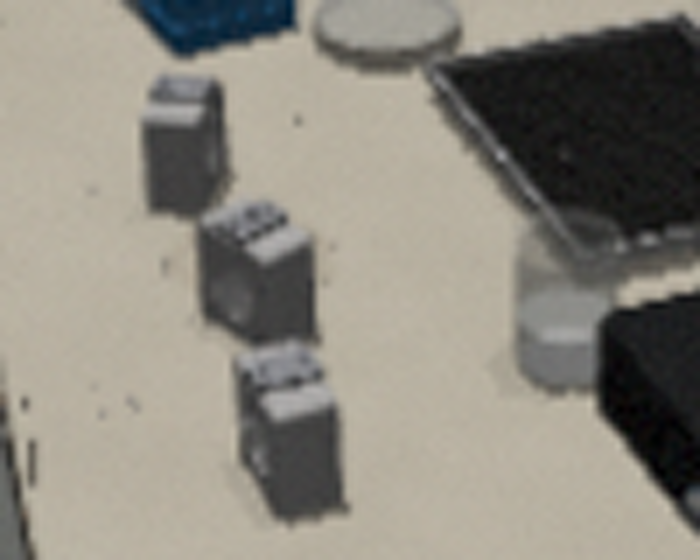

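View pics/crop_top_300.png

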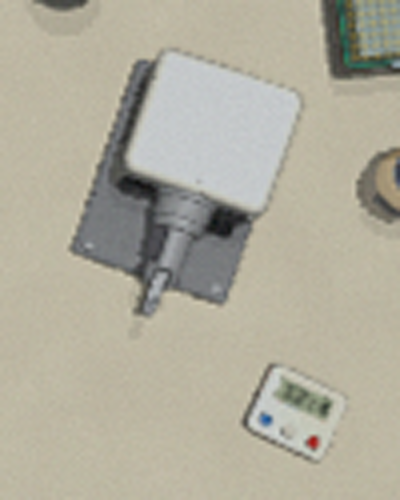

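View pics/crop_side_270.png

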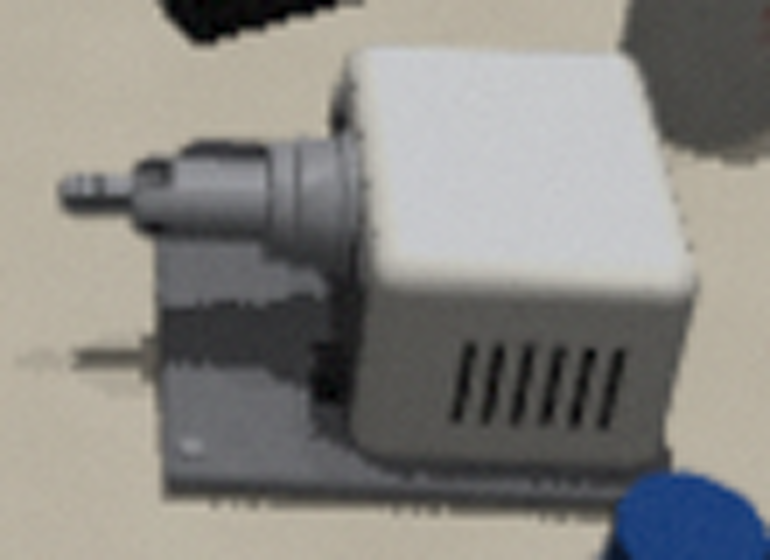

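```bash
python3 - <<'E'
from h import *
o=bot.get_obs()
T=R.from_euler('xyz',o['tcp_rot'],degrees=True).as_matrix(); print(np.round(T,3))
P=cloud(np.load("pics/top1.npy"),cam("top"))
def box(m,lo,hi):
    q=P[m&(P[...,2]>lo)&(P[...,2]<hi)][:,:2].astype(np.float32); r=cv2.minAreaRect(q); print(len(q),r,np.round(q.mean(0),4)); print(np.round(cv2.boxPoints(r),3).tolist())
for (x,y) in ((.45,.245),(.46,.10),(.452,-.032)):
    box((abs(P[...,0]-x)<.05)&(abs(P[...,1]-y)<.05),.045,.08)
box((abs(P[...,0]-.64)<.09)&(abs(P[...,1]+.35)<.09),.104,.125)
T0=R.from_matrix(T)
E
```

```text
[[-0.001 -0.906  0.423]
 [-0.001  0.423  0.906]
 [-1.     0.    -0.001]]
167 ((0.4491201937198639, 0.2492130547761917), (0.057015322148799896, 0.03216847777366638), 65.83456420898438) [0.4482 0.2467]
[[0.4230000078678131, 0.23000000417232513], [0.4519999921321869, 0.21699999272823334], [0.4749999940395355, 0.26899999380111694], [0.44600000977516174, 0.28200000524520874]]
167 ((0.46087774634361267, 0.10458260029554367), (0.03221280127763748, 0.05528344586491585), 28.793785095214844) [0.4607 0.1039]
[[0.43299999833106995, 0.12099999934434891], [0.46000000834465027, 0.0729999989271164], [0.4880000054836273, 0.08799999952316284], [0.4620000123977661, 0.13699999451637268]]
162 ((0.45134347677230835, -0.026620715856552124), (0.03201870992779732, 0.05548660084605217), 7.837055206298828) [ 0.4512 -0.0269]
[[0.4320000112056732, -0.0010000000474974513], [0.4390000104904175, -0.0560000017285347], [0.47099998593330383, -0.052000001072883606], [0.46299999952316284, 0.003000000026077032]]
1166 ((0.6530383825302124, -0.3619827628135681), (0.12299559265375137, 0.13914398849010468), 71.18568420410156) [ 0.6646 -0.3662]
[[0.5669999718666077, -0.39800000190734863], [0.6990000009536743, -0.4429999887943268], [0.7390000224113464, -0.32600000500679016], [0.6069999933242798, -0.2809999883174896]]
```

Call:
{"api": "play_rows", "payload": {
  "rows": [
    [[0,-4,-2],0,8.5],
    [[0,-8,-4],0,8.5],
    [[0,-12,-6],0,8.5],
    [[0,-16,-8],0,8.5],
    [[0,-20,-10],0,8.5],
    [[0,-24,-11.5],0,8.5],
    [[0,-28,-13],0,8.5],
    [[1,-30.2,-13.5],0,8.5],
    [[3,-30.2,-13.5],0,8.5],
    [[3,-30.2,-13.5],0,8.5],
    [[3,-30.2,-13.5],0,8.5]
  ]
}}

```text
time: 1.02
ee_pos: [0.4486, 0.2478, 0.2004]
tcp_rot: [138.5, 89.8, -156.5]
wrist_force: [-0.3, 0.7, 1.3]
opening: 0.0848
```

```bash
cat >> h.py <<'E'
def wrist(name):
    o=info(); p,d=bot.camera("wrist"); c=cam("wrist",o)
    cv2.imwrite(f"pics/{name}.png",p); np.savez(f"pics/{name}.npz",p=p,d=d,P=cloud(d,c),T=R.from_euler('xyz',o['tcp_rot'],degrees=True).as_matrix(),t=np.array(o['ee_pos']))
    print(np.round(R.from_euler('xyz',o['tcp_rot'],degrees=True).as_matrix(),4).tolist())
    return o,p,d,c
E
python3 - <<'E'
from h import *
wrist("w1")
E
```

```text
{'time': 1.0167, 'q': [28.9079, -0.554, 0.9432, 91.651, 0.0147, 53.9888], 'qd': [1.7256, -1.0148, 2.0533, 0.7876, -0.0331, 0.0478], 'joint_efforts': [-1.6614, -44.457, 45.0946, -0.4178, -0.065, -0.0506], 'ee_pos': [0.4486, 0.2478, 0.2004], 'tcp_rot': [138.5464, 89.8455, -156.5345], 'wrist_force': [-0.2938, 0.722, 1.2507], 'torque': [0.0353, 0.0054, 0.0228], 'opening': 0.0848}
[[-0.0025, -0.9057, 0.4239], [-0.0011, 0.4239, 0.9057], [-1.0, 0.0018, -0.002]]
```

View pics/w1.png

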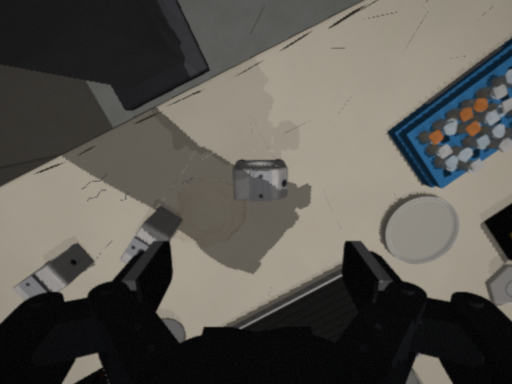

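```bash
cat >> h.py <<'E'
def rect(P,m,lo,hi):
    q=P[m&(P[...,2]>lo)&(P[...,2]<hi)][:,:2].astype(np.float32); r=cv2.minAreaRect(q); print(len(q),np.round(r[0],4),np.round(r[1],4),round(r[2],2),'mean',np.round(q.mean(0),4)); return r
E
python3 - <<'E'
from h import *
f=np.load("pics/w1.npz");P=f['P'];T=f['T'];t=f['t']
m=(abs(P[...,0]-.449)<.05)&(abs(P[...,1]-.248)<.05)
print(np.nanmedian(P[150:,:,2][abs(P[150:,:,2])<.02]))
for lo,hi in ((.057,.0635),(.0635,.07),(.045,.075)): 
    r=rect(P,m,lo,hi); print(((np.r_[r[0],.06]-t)@T).round(4))
z=P[m][:,2]; print(np.histogram(z[z>0.005],bins=np.arange(0.005,.08,.005)))
p=f['p']; cv2.imwrite("pics/w1c.png",cv2.resize(p[140:220,210:320],None,fx=7,fy=7,interpolation=cv2.INTER_CUBIC))
E
```

```text
-0.0008133042085328168
827 [0.4488 0.2473] [0.0481 0.0318] 65.18 mean [0.4468 0.2453]
[ 1.404e-01 -7.000e-04 -1.000e-04]
647 [0.4504 0.25  ] [0.0207 0.0312] 65.61 mean [0.4502 0.2503]
[ 0.1404 -0.0009  0.003 ]
1800 [0.4502 0.2501] [0.0557 0.0321] 65.56 mean [0.4487 0.2504]
[ 0.1404 -0.0007  0.0031]
(array([ 39,  97,  67,  34,  17,  21,  21,  18,  70, 177, 806, 363, 384,
         0]), array([0.005, 0.01 , 0.015, 0.02 , 0.025, 0.03 , 0.035, 0.04 , 0.045,
       0.05 , 0.055, 0.06 , 0.065, 0.07 , 0.075]))
```

View pics/w1c.png

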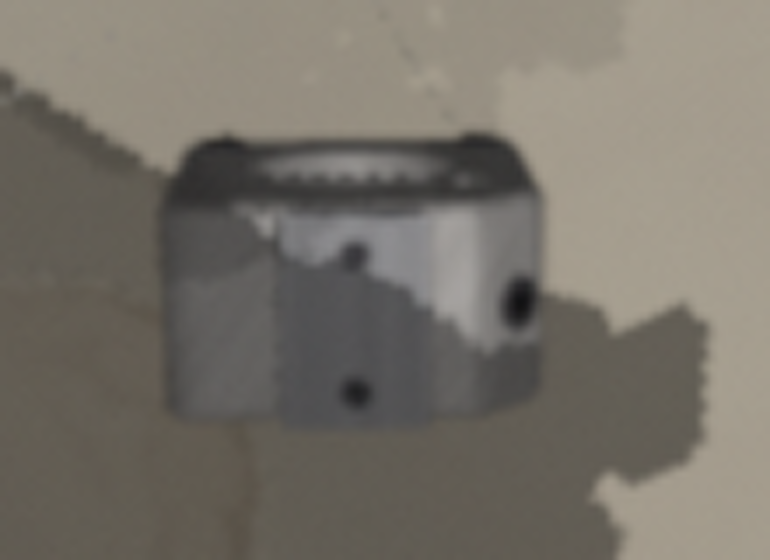

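Call:
{"api": "play_rows", "payload": {
  "rows": [
    [[0,-0.1,0.3],0,8.5],
    [[3,-0.1,0.3],0,8.5],
    [[6,-0.1,0.3],0,8.5],
    [[9,-0.1,0.3],0,8.5],
    [[12,-0.1,0.3],0,8.5],
    [[15,-0.1,0.3],0,8.5],
    [[17,-0.1,0.3],0,8.5],
    [[18.3,-0.1,0.3],0,8.5],
    [[18.8,-0.1,0.3],0,8.5],
    [[18.8,-0.1,0.3],0,8.5],
    [[18.8,-0.1,0.3],0,8.5]
  ]
}}

```text
time: 1.98
ee_pos: [0.4517, 0.2515, 0.0146]
tcp_rot: [-36.8, 89.9, 28.3]
wrist_force: [-0.6, -0.0, 0.0]
opening: 0.0852
```

Call:
{"api": "play_rows", "payload": {
  "rows": [
    [[0,0,0],0,7],
    [[0,0,0],0,6],
    [[0,0,0],0,5],
    [[0,0,0],0,5],
    [[0,0,0],0,5],
    [[0,0,0],0,5],
    [[0,0,0],0,5],
    [[0,0,0],0,5]
  ],
  "squeeze": 50
}}

```text
time: 2.65
ee_pos: [0.452, 0.251, 0.0147]
tcp_rot: [-30.5, 89.9, 34.4]
wrist_force: [-0.8, -0.1, 6.3]
opening: 0.0554
```

```bash
python3 - <<'E'
from h import *
info()
E
```

```text
{'time': 2.65, 'q': [29.0323, 1.9301, -17.1975, 70.7529, 0.0113, 54.0589], 'qd': [0.0208, 0.1172, -0.0119, -0.0071, 0.0412, 0.0492], 'joint_efforts': [-0.1155, -44.5041, 43.0095, -0.5129, -0.0922, 0.0409], 'ee_pos': [0.452, 0.251, 0.0147], 'tcp_rot': [-30.5403, 89.8799, 34.4331], 'wrist_force': [-0.8053, -0.0749, 6.3101], 'torque': [-0.0257, 0.2878, 0.0349], 'opening': 0.0554}
```

Call:
{"api": "play_rows", "payload": {
  "rows": [
    [[-1,0,0],0,5],
    [[-4,0,0],0,5],
    [[-8,0,0],0,5],
    [[-12,0,0],0,5],
    [[-16,-2,-2],0,5],
    [[-20,-4,-5],0,5],
    [[-24,-6,-8],0,5],
    [[-26.5,-8,-11],0,5],
    [[-26.5,-10,-14],0,5],
    [[-26.5,-12,-17],0,5],
    [[-26.5,-14,-20],0,5]
  ]
}}

```text
time: 3.57
ee_pos: [0.492, 0.0196, 0.2803]
tcp_rot: [-61.9, 89.8, 3.1]
wrist_force: [-0.1, -0.0, -2.9]
opening: 0.0554
```

Call:
{"api": "play_rows", "payload": {
  "rows": [
    [[0,-2,-3],0,5],
    [[0,-4,-6],0,5],
    [[0,-6,-9],0,5],
    [[0,-9,-12],0,5],
    [[0,-12,-15],0,5],
    [[0,-15,-18],0,5],
    [[0,-18,-21],0,5],
    [[0,-20,-24],0,5],
    [[0,-22,-26.7],-3,5],
    [[0,-22,-26.7],-6.5,5],
    [[0,-22,-26.7],-6.5,5],
    [[0,-22,-26.7],-6.5,5]
  ]
}}

```text
time: 4.57
ee_pos: [0.5781, -0.3137, 0.2778]
tcp_rot: [59.0, 90.0, 130.4]
wrist_force: [-0.3, 0.4, -1.7]
opening: 0.0556
```

```bash
python3 - <<'E'
from h import *
wrist("w2")
E
```

```text
{'time': 4.5667, 'q': [-28.4936, 22.8591, 36.8009, 103.9825, 0.0157, -9.8309], 'qd': [1.157, -1.6273, -0.8509, -0.1786, 0.0258, 0.8347], 'joint_efforts': [-1.5195, -68.663, 45.7019, -0.1142, -0.0706, -0.3752], 'ee_pos': [0.5781, -0.3137, 0.2778], 'tcp_rot': [59.0336, 89.9564, 130.3708], 'wrist_force': [-0.3429, 0.3726, -1.6818], 'torque': [-0.0195, -0.0471, -0.0181], 'opening': 0.0556}
[[-0.0005, -0.9474, 0.32], [0.0006, 0.32, 0.9474], [-1.0, 0.0007, 0.0004]]
```

View pics/w2.png

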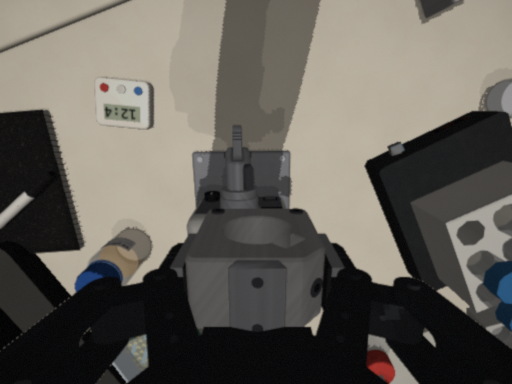

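```bash
cat > ana.py <<'E'
from h import *
import sys
f=np.load(f"pics/{sys.argv[1]}.npz");P=f['P'];T=f['T'];t=f['t'];p=f['p']
L=(P-t)@T  # tool coords
H=P[...,2]
s=(H>.055)&(H<.105)&(np.arange(384)[:,None]<int(sys.argv[2]))&(abs(np.arange(512)[None]-240)<40)
# per tool-y bins: lateral extents
y=L[...,1];z=L[...,2]
for a in np.arange(-.02,.14,.006):
    b=s&(y>=a)&(y<a+.006)
    if b.sum()>5: print(round(a,3),b.sum(),'z',np.round([z[b].min(),z[b].max(),(z[b].min()+z[b].max())/2],4),'H',np.round([np.percentile(H[b],95),H[b].min()],3))
E
python3 ana.py w2 206; python3 - <<'E'
import cv2
p=cv2.imread("pics/w2.png");cv2.imwrite("pics/w2c.png",cv2.resize(p[115:215,180:300],None,fx=6,fy=6,interpolation=cv2.INTER_CUBIC))
E
```

```text
-0.02 201 z [-0.0432 -0.0019 -0.0226] H [0.099 0.07 ]
-0.014 136 z [-0.0363 -0.0042 -0.0203] H [0.097 0.085]
-0.008 135 z [-0.0362 -0.0053 -0.0207] H [0.097 0.085]
-0.002 142 z [-0.0376 -0.0053 -0.0215] H [0.097 0.081]
0.004 144 z [-0.0372 -0.0052 -0.0212] H [0.096 0.083]
0.01 154 z [-0.0369 -0.0076 -0.0222] H [0.095 0.08 ]
0.016 131 z [-0.0381 -0.0077 -0.0229] H [0.093 0.081]
0.022 138 z [-0.0382 -0.0076 -0.0229] H [0.092 0.079]
0.028 72 z [-0.0347 -0.0111 -0.0229] H [0.088 0.07 ]
0.034 58 z [-0.0282 -0.0183 -0.0233] H [0.086 0.075]
0.04 45 z [-0.0281 -0.0188 -0.0234] H [0.086 0.083]
0.046 51 z [-0.028  -0.0188 -0.0234] H [0.086 0.083]
0.052 24 z [-0.028  -0.0188 -0.0234] H [0.085 0.078]
```

View pics/w2c.png

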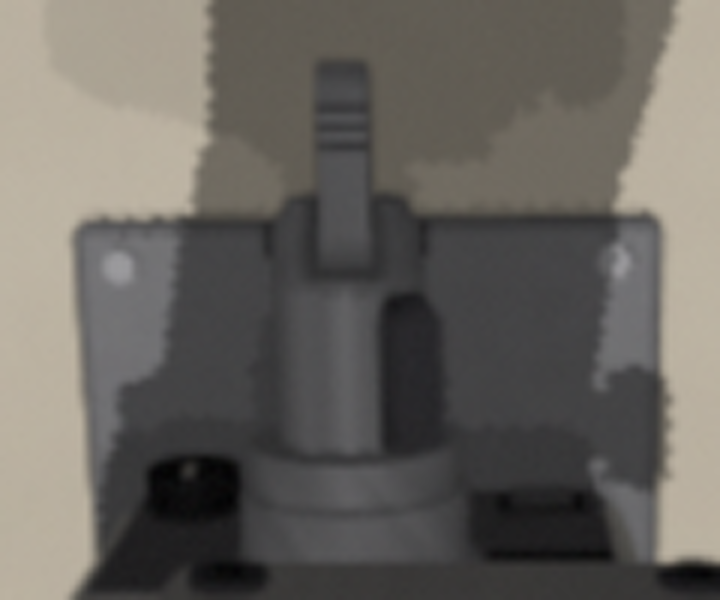

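```bash
cat > ana2.py <<'E'
from h import *
import sys
# world-line fit of keeper / shaft / base plate edges from wrist shot
o,p,d,c=wrist(sys.argv[1]); f=np.load(f"pics/{sys.argv[1]}.npz");P=f['P'];T=f['T'];t=f['t']
H=P[...,2]; L=(P-t)@T
seat0=np.array([.571,-.336]); ex=np.array([.9505,-.3108]); ey=np.array([.3108,.9505])
if len(sys.argv)>2: th=np.radians(float(sys.argv[2])); ex=np.array([np.cos(th),np.sin(th)]); ey=np.array([-ex[1],ex[0]])
X=(P[...,:2]-seat0)@ex; Y=(P[...,:2]-seat0)@ey
ok=(d>.2)&(abs(Y)<.06)&(X<.04)&(X>-.1)
print('X rel seat0 bins: lateral edges at keeper/shaft/shoulder heights')
for a in np.arange(-.066,.036,.006):
    b=ok&(X>=a)&(X<a+.006)&(H>.07)&(abs(Y)<.03)
    if b.sum()>8: print(round(a,3),b.sum(),np.round([Y[b].min(),Y[b].max(),(Y[b].min()+Y[b].max())/2,np.percentile(H[b],95)],4))
b=ok&(H>.07)&(abs(Y)<.01); print('keeper tip X',np.round(np.sort(X[b])[:8],4))
b=(d>.2)&(abs(H-.0125)<.004)&(abs(Y)<.11)&(X<.03)
# plate front edge per Y
ys=[];xs=[]
for a in np.arange(-.09,.09,.004):
    q=b&(Y>=a)&(Y<a+.004)
    if q.sum()>3: ys.append(a+.002); xs.append(np.sort(X[q])[0])
print(np.round(ys,3).tolist(),np.round(xs,4).tolist())
b2=b&(X>-.045)&(X<-.01); print('plate Y range',np.round([np.percentile(Y[b2],.3),np.percentile(Y[b2],99.7)],4))
E
python3 ana2.py w3
```

```text
{'time': 4.6167, 'q': [-28.4412, 22.7892, 36.7673, 103.9708, 0.0121, -9.8171], 'qd': [0.7988, -1.0306, -0.4954, -0.1488, -0.1146, -0.229], 'joint_efforts': [-1.1713, -68.993, 45.6308, -0.0713, -0.0436, -0.1094], 'ee_pos': [0.5782, -0.3131, 0.2784], 'tcp_rot': [-41.2564, 89.9859, 30.1195], 'wrist_force': [-0.4865, -0.3488, -2.5926], 'torque': [0.0216, 0.0258, -0.0134], 'opening': 0.0557}
[[0.0002, -0.9476, 0.3194], [0.0001, 0.3194, 0.9476], [-1.0, -0.0002, 0.0002]]
X rel seat0 bins: lateral edges at keeper/shaft/shoulder heights
-0.06 17 [-0.0036  0.0054  0.0009  0.0833]
-0.054 50 [-0.0035  0.0055  0.001   0.0855]
-0.048 50 [-0.0046  0.0056  0.0005  0.0861]
-0.042 45 [-0.0038  0.0055  0.0008  0.0858]
-0.036 50 [-0.004   0.0054  0.0007  0.086 ]
-0.03 141 [-0.0151  0.0154  0.0002  0.0914]
-0.024 146 [-0.015   0.0165  0.0007  0.0926]
-0.018 144 [-0.0143  0.0153  0.0005  0.0944]
-0.012 147 [-0.0128  0.0188  0.003   0.0962]
-0.006 141 [-0.0132  0.0188  0.0028  0.097 ]
-0.0 141 [-0.0136  0.0187  0.0026  0.0969]
0.006 139 [-0.0138  0.0187  0.0024  0.0971]
0.012 126 [-0.0141  0.0186  0.0023  0.0966]
0.018 234 [-0.0204  0.0208  0.0002  0.1008]
0.024 212 [-0.0218  0.0231  0.0006  0.102 ]
0.03 191 [-0.0219  0.0231  0.0006  0.103 ]
keeper tip X [-0.0556 -0.0555 -0.0555 -0.0555 -0.0555 -0.0555 -0.0555 -0.0555]
[-0.068, -0.064, -0.06, -0.056, -0.052, -0.048, -0.044, -0.04, -0.036, -0.032, -0.028, -0.024, 0.016, 0.02, 0.024, 0.028, 0.032, 0.036, 0.04, 0.044, 0.048, 0.052, 0.056, 0.06, 0.064, 0.068, 0.072] [-0.0145, -0.0159, -0.0159, -0.0159, -0.0159, -0.0159, -0.0161, -0.0157, -0.0156, -0.0157, -0.0158, -0.0155, -0.0165, -0.0164, -0.0164, -0.0165, -0.0164, -0.0165, -0.0164, -0.0163, -0.0162, -0.0164, -0.0162, -0.0162, -0.0162, -0.0161, -0.0132]
plate Y range [-0.0692  0.07  ]
```

Call:
{"api": "play_rows", "payload": {
  "rows": [
    [[0,3.5,-1],7,5],
    [[0,7,-2.3],14,5],
    [[0,7,-2.3],21,5],
    [[0,7,-2.3],28,5],
    [[0,7,-2.3],35,5],
    [[0,7,-2.3],42,5],
    [[0,7,-2.3],49,5],
    [[0,7,-2.3],56,5],
    [[0,7,-2.3],63,5],
    [[0,7,-2.3],70,5],
    [[0,7,-2.3],77,5],
    [[0,7,-2.3],84,5]
  ]
}}

```text
time: 5.67
ee_pos: [0.5046, -0.3119, 0.2789]
tcp_rot: [-16.2, 89.9, -29.0]
wrist_force: [-0.4, -0.1, -2.1]
opening: 0.0557
```

Call:
{"api": "play_rows", "payload": {
  "rows": [
    [[0,0,0],7,5],
    [[0,0,0],14,5],
    [[0,0,0],21,5],
    [[0,0,0],28,5],
    [[0,0,0],35,5],
    [[0,0,0],42,5],
    [[0,0,0],49,5],
    [[0,0,0],56,5],
    [[0,0,0],63,5],
    [[0,0,0],70,5],
    [[0,0,0],77,5],
    [[0,0,0],84,5]
  ]
}}

```text
time: 6.67
ee_pos: [0.5046, -0.3119, 0.2789]
tcp_rot: [67.6, 89.9, -29.3]
wrist_force: [0.1, 0.5, -1.5]
opening: 0.055
```

Call:
{"api": "play_rows", "payload": {
  "rows": [
    [[0,0,0],6,5],
    [[0,0,0],12,5],
    [[0,0,0],12,5],
    [[0,0,0],12,5],
    [[0,0,0],12,5]
  ]
}}

```text
time: 7.08
ee_pos: [0.5046, -0.3126, 0.2783]
tcp_rot: [76.2, 90.0, -32.2]
wrist_force: [0.3, 0.1, -2.5]
opening: 0.0556
```

```bash
python3 ana2.py w4
```

```text
{'time': 7.0833, 'q': [-31.7783, 12.6264, 24.0007, 101.333, -0.0003, 166.5348], 'qd': [-0.2764, 0.3435, 0.1399, -0.0264, -0.02, 0.4032], 'joint_efforts': [0.087, -60.6859, 46.4487, 0.004, 0.0061, 0.072], 'ee_pos': [0.5046, -0.3126, 0.2783], 'tcp_rot': [76.1513, 89.9587, -32.1618], 'wrist_force': [0.304, 0.1014, -2.4684], 'torque': [0.0863, 0.0065, 0.0436], 'opening': 0.0556}
[[0.0006, 0.9494, -0.3142], [-0.0004, -0.3142, -0.9494], [-1.0, 0.0007, 0.0002]]
X rel seat0 bins: lateral edges at keeper/shaft/shoulder heights
-0.06 15 [-0.0032  0.005   0.0009  0.0841]
-0.054 43 [-0.0032  0.0062  0.0015  0.0856]
-0.048 45 [-0.0031  0.0061  0.0015  0.0861]
-0.042 45 [-0.0031  0.0061  0.0015  0.0868]
-0.036 52 [-0.0101  0.0118  0.0008  0.086 ]
-0.03 125 [-0.0146  0.0164  0.0009  0.0917]
-0.024 147 [-0.0146  0.0163  0.0009  0.0928]
-0.018 143 [-0.0135  0.0158  0.0011  0.0946]
-0.012 160 [-0.0134  0.0191  0.0028  0.0964]
-0.006 180 [-0.0133  0.0189  0.0028  0.0968]
-0.0 175 [-0.0132  0.0189  0.0028  0.097 ]
0.006 176 [-0.0132  0.0198  0.0033  0.0972]
0.012 199 [-0.0186  0.0223  0.0019  0.099 ]
0.018 235 [-0.0196  0.0222  0.0013  0.101 ]
0.024 252 [-0.0215  0.0241  0.0013  0.1022]
0.03 273 [-0.0215  0.0241  0.0013  0.1029]
keeper tip X [-0.0561 -0.0561 -0.056  -0.0559 -0.0559 -0.0558 -0.0558 -0.0545]
[-0.068, -0.064, -0.06, -0.056, -0.052, -0.048, -0.044, -0.04, -0.036, -0.032, -0.028, -0.024, -0.02, -0.016, 0.02, 0.024, 0.028, 0.032, 0.036, 0.04, 0.044, 0.048, 0.052, 0.056, 0.06, 0.064, 0.068, 0.072] [-0.0164, -0.0163, -0.0163, -0.0163, -0.0163, -0.0163, -0.0163, -0.0163, -0.0163, -0.0162, -0.0162, -0.0162, -0.0162, -0.0162, -0.016, -0.0174, -0.0174, -0.016, -0.016, -0.0174, -0.0174, -0.0174, -0.0159, -0.0173, -0.0173, -0.016, -0.0173, -0.0066]
plate Y range [-0.0674  0.0696]
```

View pics/w4.png

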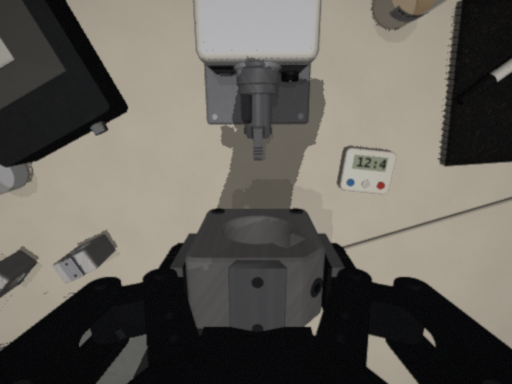

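```bash
python3 - <<'E'
from h import *
for n in("w3","w4"):
    f=np.load(f"pics/{n}.npz");P=f['P'];L=(P-f['t'])@f['T'];d=P[...,2]
    # front face: rows 225-300 ; print L for hub edges
    for v in (265,280,300,315):
        row=L[v,190:330]; ok=(row[:,0]<-.03)&(row[:,0]>-.06)&(abs(row[:,2])<.031); q=row[ok]
        dv=q[q[:,0]<-.0475]
        print(n,v,np.round([q[:,2].min(),q[:,2].max(),q[:,0].min(),q[:,1].mean()],4),'dovetail',np.round([dv[:,2].min(),dv[:,2].max()],4) if len(dv) else None)
    m=(abs(L[...,2])<.03)&(L[...,0]<-.035)&(L[...,0]>-.06); q=L[m]; print('y range',np.percentile(q[:,1],[.5,50,99.5]).round(4), 'top x', np.percentile(q[:,0],[2,10,50]).round(4))
p=cv2.imread("pics/w4.png"); cv2.imwrite("pics/w4c.png",cv2.resize(p[200:340,170:345],None,fx=4,fy=4,interpolation=cv2.INTER_CUBIC))
E
```

```text
w3 265 [-0.0247  0.0291 -0.049   0.0146] dovetail [-0.0059  0.01  ]
w3 280 [-0.025   0.0289 -0.0515  0.0091] dovetail [-0.0099  0.0106]
w3 300 [-0.026   0.0283 -0.0516  0.0003] dovetail [-0.0097  0.011 ]
w3 315 [-0.025   0.0258 -0.0517 -0.0059] dovetail [-0.0099  0.0107]
y range [-0.0133  0.007   0.0173] top x [-0.0544 -0.0507 -0.0445]
w4 265 [-0.0256  0.0282 -0.0496  0.0142] dovetail [-0.0098  0.009 ]
w4 280 [-0.0263  0.0282 -0.0518  0.0086] dovetail [-0.0108  0.0097]
w4 300 [-0.0266  0.0275 -0.0515 -0.0001] dovetail [-0.0106  0.01  ]
w4 315 [-0.026   0.0248 -0.0518 -0.0064] dovetail [-0.0109  0.0097]
y range [-0.0136  0.0066  0.0169] top x [-0.0543 -0.0508 -0.0445]
```

View pics/w4c.png

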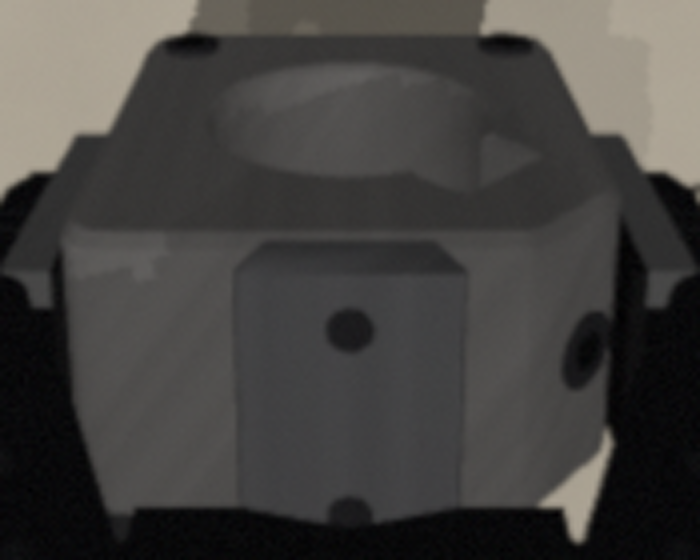

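Call:
{"api": "play_rows", "payload": {
  "rows": [
    [[0,0,0],-7,5],
    [[0,0,0],-14,5],
    [[0,0,0],-21,5],
    [[0,0,0],-28,5],
    [[0,0,0],-35,5],
    [[0,0,0],-42,5],
    [[0,0,0],-49,5],
    [[0,0,0],-56,5],
    [[0,0,0],-63,5],
    [[0,0,0],-70,5],
    [[0,0,0],-77,5],
    [[0,0,0],-84,5]
  ]
}}

```text
time: 8.13
ee_pos: [0.5046, -0.3131, 0.2779]
tcp_rot: [5.4, 90.0, -18.7]
wrist_force: [-0.9, 0.1, -2.2]
opening: 0.0557
```

Call:
{"api": "play_rows", "payload": {
  "rows": [
    [[0,0,0],-7,5],
    [[0,0,0],-14,5],
    [[0,0,0],-21,5],
    [[0,0,0],-28,5],
    [[0,0,0],-35,5],
    [[0,0,0],-42,5],
    [[0,0,0],-49,5],
    [[0,0,0],-56,5],
    [[0,0,0],-63,5],
    [[0,0,0],-70,5],
    [[0,0,0],-77,5],
    [[0,0,0],-84,5]
  ]
}}

```text
time: 9.13
ee_pos: [0.5046, -0.3131, 0.2779]
tcp_rot: [-79.7, 90.0, -19.8]
wrist_force: [0.2, 0.0, -2.6]
opening: 0.0551
```

Call:
{"api": "play_rows", "payload": {
  "rows": [
    [[0,0,0],-6,5],
    [[0,0,0],-12.2,5],
    [[0,0,0],-12.2,5],
    [[0,0,0],-12.2,5],
    [[0,0,0],-12.2,5]
  ]
}}

```text
time: 9.55
ee_pos: [0.5046, -0.3132, 0.2778]
tcp_rot: [-91.5, 90.0, -20.0]
wrist_force: [-0.3, 0.4, -1.6]
opening: 0.0552
```

```bash
cat > go.py <<'E'
from h import *
import sys
s=float(sys.argv[1]); z=float(sys.argv[2])
o=info(); T=R.from_euler('xyz',o['tcp_rot'],degrees=True).as_matrix()
ex=np.array([.9505,-.3108]); seat=np.array([.5733,-.3357])
g=np.r_[seat-(s-.001)*ex,z]
print('yaw',np.degrees(np.arctan2(T[1,2],T[0,2]))-90,'target -18.1; tool shift cm',np.round((g-o['ee_pos'])@T*100,2))
q=(np.array(o['ee_pos'])[:2]-seat); print('along',q@ex*1000,'across',q@np.array([.3108,.9505])*1000)
F=np.array(o['wrist_force']); print('F ex,ey,z',F[:2]@ex,F[:2]@np.array([.3108,.9505]),F[2])
E
python3 go.py .085 .0647
```

```text
{'time': 9.55, 'q': [-31.828, 12.6935, 24.0226, 101.3256, 0.0007, -13.3446], 'qd': [0.0093, -0.0398, -0.0471, -0.0067, -0.0129, -0.369], 'joint_efforts': [0.0098, -60.6366, 46.4542, 0.0038, -0.0027, -0.076], 'ee_pos': [0.5046, -0.3132, 0.2778], 'tcp_rot': [-91.4684, 89.9965, -19.9519], 'wrist_force': [-0.2835, 0.3651, -1.5598], 'torque': [0.031, -0.0438, -0.0101], 'opening': 0.0552}
yaw -18.483465963554792 target -18.1; tool shift cm [ 2.131e+01  1.180e+00 -1.000e-02]
along -72.25587753413112 across 0.022762510284753273
F ex,ey,z -0.38295160369432973 0.2589067948499231 -1.5598307781414564
```

Call:
{"api": "play_rows", "payload": {
  "rows": [
    [[0,1.2,0],-0.3,5],
    [[3,1.2,0],-0.3,5],
    [[6,1.2,0],-0.3,5],
    [[9,1.2,0],-0.3,5],
    [[12,1.2,0],-0.3,5],
    [[15,1.2,0],-0.3,5],
    [[18,1.2,0],-0.3,5],
    [[20,1.2,0],-0.3,5],
    [[21.2,1.2,0],-0.3,5],
    [[21.2,1.2,0],-0.3,5],
    [[21.2,1.2,0],-0.3,5]
  ]
}}

```text
time: 10.47
ee_pos: [0.4933, -0.3095, 0.0663]
tcp_rot: [66.3, 90.0, 138.3]
wrist_force: [0.2, -1.1, -2.2]
opening: 0.0556
```

```bash
python3 go.py .04 .0647; python3 - <<'E'
from h import *
p,d=bot.camera("side"); cv2.imwrite("pics/s2.png",cv2.resize(p[190:310,240:400],None,fx=5,fy=5,interpolation=cv2.INTER_CUBIC))
P=cloud(d,cam("side")); np.save("pics/s2.npy",P)
E
```

```text
{'time': 10.4667, 'q': [-32.1065, 9.3663, -3.3424, 77.2943, 0.0005, -14.0273], 'qd': [0.013, -0.8576, 1.9975, 0.377, 0.057, -0.2891], 'joint_efforts': [0.0009, -55.7914, 45.1033, -0.1603, -0.0029, 0.0219], 'ee_pos': [0.4933, -0.3095, 0.0663], 'tcp_rot': [66.3407, 89.9969, 138.2614], 'wrist_force': [0.1791, -1.0656, -2.2072], 'torque': [0.001, -0.0388, -0.0002], 'opening': 0.0556}
yaw -18.079248464181603 target -18.1; tool shift cm [ 0.16 -4.52 -0.  ]
along -84.16317502657763 across 0.015093492810182099
F ex,ey,z 0.5014553106532634 -0.9571469021006724 -2.2072134745133125
```

View pics/s2.png

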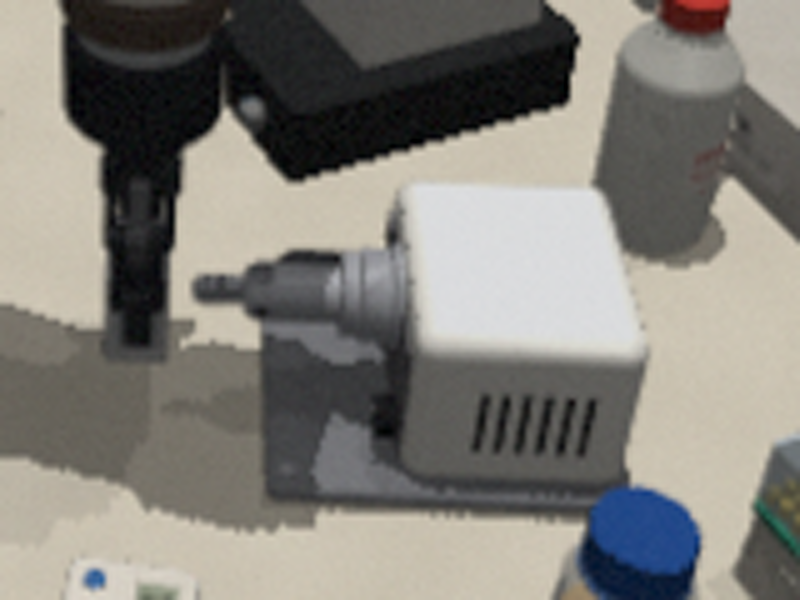

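Call:
{"api": "play_rows", "payload": {
  "rows": [
    [[0.15,0,0],0,5],
    [[0.15,-1,0],0,5],
    [[0.15,-2,0],0,5],
    [[0.15,-3,0],0,5],
    [[0.15,-3.3,0],0,5],
    [[0.15,-3.3,0],0,5],
    [[0.15,-3.3,0],0,5]
  ]
}}

```text
time: 11.1
ee_pos: [0.5246, -0.3198, 0.0648]
tcp_rot: [-107.3, 90.0, -35.3]
wrist_force: [-0.4, -0.7, -2.2]
opening: 0.0553
```

```bash
python3 go.py .0 .0647
```

```text
{'time': 11.1, 'q': [-31.3614, 13.6929, 1.53, 77.8111, -0.0018, -13.3306], 'qd': [-0.0773, -0.3314, -0.8314, -0.0444, -0.0182, -0.0364], 'joint_efforts': [0.1517, -62.6205, 48.2828, -0.1215, 0.0068, 0.0108], 'ee_pos': [0.5246, -0.3198, 0.0648], 'tcp_rot': [-107.2544, 89.9739, -35.2851], 'wrist_force': [-0.3986, -0.7485, -2.2376], 'torque': [0.0283, 0.0496, -0.0], 'opening': 0.0553}
yaw -18.03071155495509 target -18.1; tool shift cm [ 0.02 -5.22 -0.01]
along -51.21151907377882 across 0.02315146068648575
F ex,ey,z -0.14620853700845882 -0.8352958653435578 -2.2376311043372508
```

Call:
{"api": "play_rows", "payload": {
  "rows": [
    [[0,-0.5,0],0,5],
    [[0,-0.9,0],0,5],
    [[0,-1.3,0],0,5],
    [[0,-1.7,0],0,5],
    [[0,-1.7,0],0,5]
  ]
}}

```text
time: 11.52
ee_pos: [0.5415, -0.3252, 0.0642]
tcp_rot: [-94.4, 90.0, -22.4]
wrist_force: [0.0, -0.6, -3.4]
opening: 0.0557
```

```bash
python3 go.py .0 .0647|tail -3
```

```text
yaw -18.020586001540266 target -18.1; tool shift cm [-0.05 -3.45 -0.02]
along -33.52707134346825 across 0.1001821545887535
F ex,ey,z 0.21559178194086379 -0.5755529233728345 -3.3720117927704423
```

No contact force so far; now over the key.

Call:
{"api": "play_rows", "payload": {
  "rows": [
    [[-0.05,-0.3,0],0,5],
    [[-0.05,-0.6,0],0,5],
    [[-0.05,-0.9,0],0,5],
    [[-0.05,-1.2,0],0,5],
    [[-0.05,-1.2,0],0,5]
  ]
}}

```text
time: 11.93
ee_pos: [0.5527, -0.3288, 0.0647]
tcp_rot: [-95.5, 90.0, -23.5]
wrist_force: [1.0, -0.6, -2.0]
opening: 0.0553
```

```bash
python3 go.py .0 .0647|tail -3
```

```text
yaw -18.0214942471097 target -18.1; tool shift cm [ 0.   -2.27 -0.02]
along -21.714697888036877 across 0.11646777101676005
F ex,ey,z 1.1663491617766075 -0.2913243049852029 -1.96075325434297
```

Call:
{"api": "play_rows", "payload": {
  "rows": [
    [[0,-0.4,0],0,5],
    [[0,-0.8,0],0,5],
    [[0,-1.2,0],0,5],
    [[0,-1.6,0],0,5],
    [[0,-1.9,0],0,5],
    [[0,-1.9,0],0,5]
  ]
}}

```text
time: 12.43
ee_pos: [0.5708, -0.3347, 0.0646]
tcp_rot: [-98.6, 90.0, -26.6]
wrist_force: [0.0, 0.2, -1.5]
opening: 0.0556
```

```bash
python3 go.py .0 .0647|tail -3
```

```text
yaw -18.018706502865825 target -18.1; tool shift cm [-0.01 -0.36 -0.02]
along -2.6315091276181457 across 0.15140503245692094
F ex,ey,z -0.0685123698090585 0.2402059481148736 -1.5303627626193048
```

Nearly home, no resistance. Press on in small steps until the shoulder answers.

Call:
{"api": "play_rows", "payload": {
  "rows": [
    [[0,-0.1,0],0,5],
    [[0,-0.2,0],0,5],
    [[0,-0.3,0],0,5],
    [[0,-0.4,0],0,5],
    [[0,-0.4,0],0,5]
  ]
}}

```text
time: 12.85
ee_pos: [0.5742, -0.3359, 0.0648]
tcp_rot: [-98.7, 90.0, -26.8]
wrist_force: [0.9, 0.6, -2.5]
opening: 0.0556
```

```bash
python3 go.py .0 .0647|tail -3
```

```text
yaw -18.02776127324225 target -18.1; tool shift cm [ 0.01 -0.01 -0.01]
along 0.8690320004151778 across 0.10447170356809332
F ex,ey,z 0.6832118305842363 0.8850887261188519 -2.4828660389718484
```

Call:
{"api": "play_rows", "payload": {
  "rows": [
    [[0,-0.1,0],0,5],
    [[0,-0.2,0],0,5],
    [[0,-0.2,0],0,5]
  ]
}}

```text
time: 13.1
ee_pos: [0.5743, -0.3359, 0.0648]
tcp_rot: [88.6, 89.8, 160.5]
wrist_force: [-9.8, 3.7, 3.0]
opening: 0.0556
```

```bash
python3 go.py .0 .0647|tail -3
```

```text
yaw -18.044291125647447 target -18.1; tool shift cm [ 0.01 -0.   -0.01]
along 0.998042018000815 across 0.11354229929236184
F ex,ey,z -10.46083952116547 0.4402344432141114 3.041878125652476
```

Call:
{"api": "play_rows", "payload": {
  "rows": [
    [[0,0.2,0],0,5.6],
    [[0,0.2,0],0,6.5],
    [[0,0.2,0],0,8],
    [[0,0.2,0],0,8.5],
    [[0,0.2,0],0,8.5],
    [[0,0.2,0],0,8.5],
    [[0,0.2,0],0,8.5]
  ]
}}

```text
time: 13.68
ee_pos: [0.5742, -0.3358, 0.0649]
tcp_rot: [-100.6, 90.0, -28.6]
wrist_force: [0.2, 0.3, -0.4]
opening: 0.0848
```

Call:
{"api": "play_rows", "payload": {
  "rows": [
    [[-2,0,0],0,8.5],
    [[-5,0,0],0,8.5],
    [[-8,0,0],0,8.5],
    [[-12,0,0],0,8.5],
    [[-16,0,0],0,8.5],
    [[-18,-2,0],0,8.5],
    [[-18,-3,0],0,8.5],
    [[-18,-3,0],0,8.5],
    [[-18,-3,0],0,8.5]
  ]
}}

```text
time: 14.43
ee_pos: [0.6027, -0.3451, 0.2436]
tcp_rot: [80.8, 89.9, 152.8]
wrist_force: [-0.1, 0.3, 0.3]
opening: 0.0846
```

```bash
python3 go.py .0 .0647|tail -3; python3 ana2.py w5 -18.1
```

```text
yaw -18.01371429015836 target -18.1; tool shift cm [17.89  2.96 -0.02]
along 30.859190804713048 across 0.22054107440700924
F ex,ey,z -0.16071684689304533 0.2828646923958509 0.3353432030475708
{'time': 14.4333, 'q': [-29.7922, 27.5644, 39.2535, 101.773, -0.0038, -11.7785], 'qd': [-0.1852, -1.0615, -2.6784, -0.1367, 0.0239, -0.0486], 'joint_efforts': [0.2431, -76.0595, 47.9376, 0.0342, 0.0177, 0.0192], 'ee_pos': [0.6027, -0.3451, 0.2436], 'tcp_rot': [80.794, 89.9161, 152.7803], 'wrist_force': [-0.0648, 0.3188, 0.3353], 'torque': [-0.0014, -0.0085, -0.0237], 'opening': 0.0846}
[[-0.0013, -0.951, 0.3092], [0.0007, 0.3092, 0.951], [-1.0, 0.0014, 0.0002]]
X rel seat0 bins: lateral edges at keeper/shaft/shoulder heights
-0.06 10 [-0.0045  0.0045  0.      0.0827]
-0.054 70 [-0.0044  0.0045  0.0001  0.0856]
-0.048 62 [-0.0044  0.0055  0.0006  0.0863]
-0.042 61 [-0.0044  0.0056  0.0006  0.0859]
-0.036 60 [-0.0045  0.0046  0.0001  0.0864]
-0.03 159 [-0.0148  0.0159  0.0006  0.0913]
-0.024 172 [-0.0149  0.016   0.0006  0.093 ]
-0.018 381 [-0.0261  0.028   0.001   0.1139]
-0.012 367 [-0.0261  0.0
[... 191 characters left out ...]
1148]
0.018 154 [-0.0193  0.0219  0.0013  0.1006]
0.024 265 [-0.0218  0.0236  0.0009  0.1022]
0.03 243 [-0.0216  0.023   0.0007  0.1027]
keeper tip X [-0.055  -0.0549 -0.0549 -0.0548 -0.0548 -0.0548 -0.0548 -0.0548]
[-0.068, -0.064, -0.06, -0.056, -0.052, -0.048, -0.044, -0.04, -0.036, -0.032, -0.028, -0.024, -0.02, -0.004, 0.008, 0.02, 0.024, 0.028, 0.032, 0.036, 0.04, 0.044, 0.048, 0.052, 0.056, 0.06, 0.064, 0.068] [-0.0147, -0.0159, -0.0159, -0.0159, -0.0159, -0.0158, -0.0159, -0.0159, -0.0159, -0.0159, -0.016, -0.016, -0.0159, -0.0159, -0.016, -0.0161, -0.016, -0.0161, -0.0161, -0.0161, -0.0161, -0.0161, -0.0161, -0.0161, -0.0161, -0.0161, -0.016, -0.0161]
plate Y range [-0.068   0.0688]
```

View pics/w5.png

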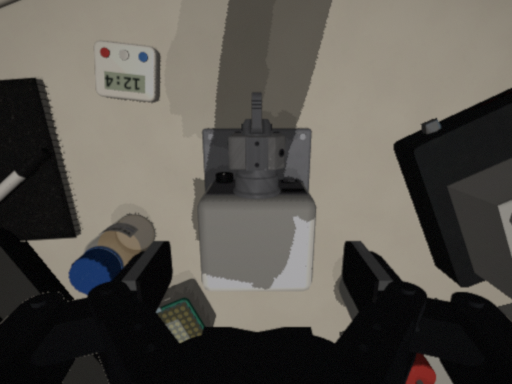

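```bash
python3 - <<'E'
from h import *
f=np.load("pics/w5.npz");P=f['P'];th=np.radians(-18.1);ex=np.array([np.cos(th),np.sin(th)]);ey=np.array([-ex[1],ex[0]])
q=P[...,:2]-np.array([.571,-.336]);X=q@ex;Y=q@ey;H=P[...,2]
for lo,hi in((.104,.1125),(.1125,.12)):
    b=(H>lo)&(H<hi)&(abs(Y)<.03)&(X<.035)&(X>-.05); print(b.sum(),np.percentile(X[b],[0,1,50,99,100]).round(4),np.median(H[b]))
b=(H>.07)&(H<.09)&(abs(Y)<.01)&(X<-.04); print(np.sort(X[b])[:3])
b=(H>.09)&(H<.1015)&(abs(Y)<.01)&(X>.01)&(X<.03);print('shoulder start',np.sort(X[b])[:4])
E
python3 go.py 0.047 .14
```

```text
992 [-0.014  -0.014   0.001   0.0168  0.0346] 0.10760257044931709
722 [-0.0137 -0.0136  0.0011  0.0165  0.0166] 0.11391330527463295
[-0.05500378 -0.05487408 -0.05486147]
shoulder start [0.02001458 0.02002845 0.02005675 0.02014043]
{'time': 14.4833, 'q': [-29.8004, 27.5153, 39.1615, 101.7755, -0.0019, -11.7774], 'qd': [-0.1628, -0.844, -1.2576, 0.1173, 0.0101, -0.0149], 'joint_efforts': [0.1921, -75.1276, 46.8521, -0.0134, 0.0091, 0.0055], 'ee_pos': [0.6022, -0.3449, 0.2434], 'tcp_rot': [79.0747, 89.8707, 151.0517], 'wrist_force': [-0.236, -0.6168, 0.7079], 'torque': [-0.0106, -0.0015, -0.0164], 'opening': 0.0848}
yaw -18.02302022425323 target -18.1; tool shift cm [10.35  7.61 -0.02]
along 30.298363058229025 across 0.24408673525099242
F ex,ey,z -0.03260925309721168 -0.6596344172848347 0.7079452537515697
```

Call:
{"api": "play_rows", "payload": {
  "rows": [
    [[0,3,0],0,6],
    [[0,6,0],0,3],
    [[0,7.6,0],0,0],
    [[3,7.6,0],0,0],
    [[6,7.6,0],0,0],
    [[9,7.6,0],0,0],
    [[10.3,7.6,0],0,0],
    [[10.3,7.6,0],0,0],
    [[10.3,7.6,0],0,0],
    [[10.3,7.6,0],0,0],
    [[10.3,7.6,0],0,0]
  ]
}}

```text
time: 15.4
ee_pos: [0.5307, -0.3219, 0.1435]
tcp_rot: [-103.1, 89.9, -31.2]
wrist_force: [0.5, -0.8, 0.1]
opening: 0.0001
```

```bash
python3 go.py .047 .052; python3 - <<'E'
from h import *
p,d=bot.camera("side"); cv2.imwrite("pics/s3.png",cv2.resize(p[190:310,240:400],None,fx=5,fy=5,interpolation=cv2.INTER_CUBIC))
E
```

```text
{'time': 15.4, 'q': [-31.2364, 13.7243, 10.2595, 86.4051, 0.0001, -13.206], 'qd': [0.0136, 0.129, 0.2464, -0.1462, -0.0184, 0.04], 'joint_efforts': [-0.0244, -61.5152, 46.2732, 0.0133, -0.0011, -0.0007], 'ee_pos': [0.5307, -0.3219, 0.1435], 'tcp_rot': [-103.1444, 89.87, -31.1747], 'wrist_force': [0.4623, -0.8418, 0.1376], 'torque': [0.0414, 0.1038, -0.0033], 'opening': 0.0001}
yaw -18.030385666491767 target -18.1; tool shift cm [9.15 0.14 0.01]
along -44.7910751567712 across -0.08854029821166601
F ex,ey,z 0.7010864423877825 -0.6564341972368037 0.13759830219416624
```

View pics/s3.png

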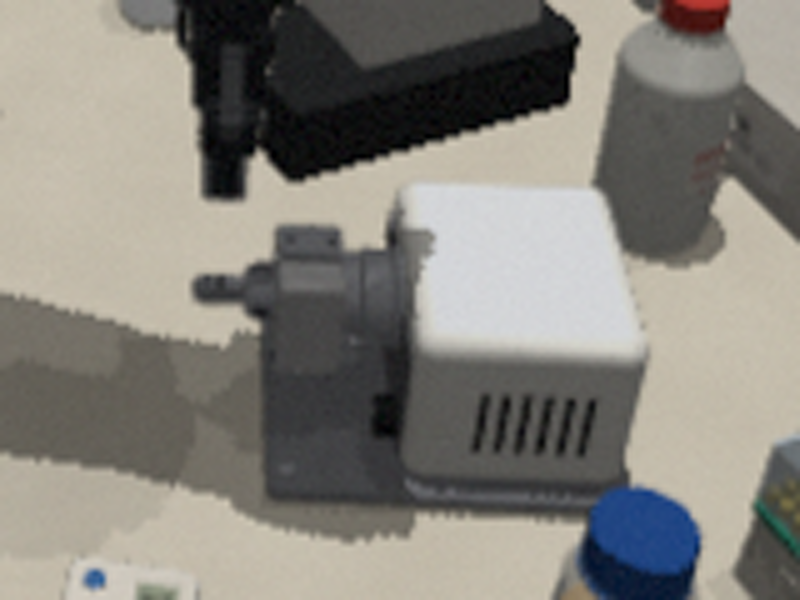

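Call:
{"api": "play_rows", "payload": {
  "rows": [
    [[2,0.15,0],0,0],
    [[4,0.15,0],0,0],
    [[5.2,0.15,0],0,0],
    [[5.6,0.15,0],0,0],
    [[6.0,0.15,0],0,0],
    [[6.4,0.15,0],0,0],
    [[6.8,0.15,0],0,0],
    [[7.1,0.15,0],0,0],
    [[7.1,0.15,0],0,0]
  ]
}}

```text
time: 16.2
ee_pos: [0.5293, -0.3213, 0.0708]
tcp_rot: [-102.0, 90.0, -30.0]
wrist_force: [0.6, 0.7, 0.1]
opening: -0.0003
```

```bash
python3 go.py .047 .052|tail -3; python3 - <<'E'
from h import *
p,d=bot.camera("side"); cv2.imwrite("pics/s4.png",cv2.resize(p[190:310,240:400],None,fx=5,fy=5,interpolation=cv2.INTER_CUBIC))
E
```

```text
yaw -18.02334195245578 target -18.1; tool shift cm [ 1.88 -0.03 -0.  ]
along -46.32132442427844 across 0.007396141923251082
F ex,ey,z 0.39650051277602866 0.8519323854494776 0.08337126971930418
```

View pics/s4.png

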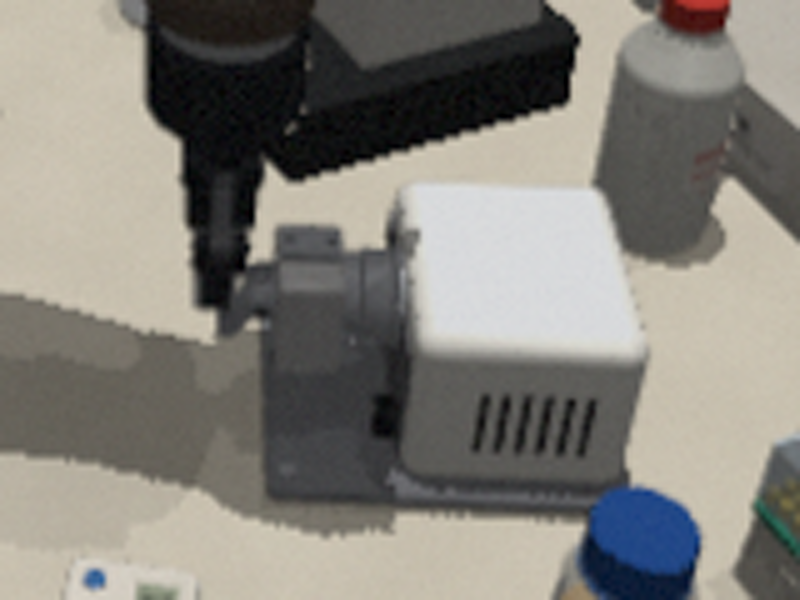

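Keeper is folding (tip near (230,325) in the crop), hub unmoved, force small. Continue to z = 0.052.

Call:
{"api": "play_rows", "payload": {
  "rows": [
    [[0.4,0,0],0,0],
    [[0.8,0,0],0,0],
    [[1.2,0,0],0,0],
    [[1.6,0,0],0,0],
    [[1.9,0,0],0,0],
    [[1.9,0,0],0,0],
    [[1.9,0,0],0,0]
  ]
}}

```text
time: 16.83
ee_pos: [0.5288, -0.321, 0.0514]
tcp_rot: [70.8, 90.0, 142.7]
wrist_force: [-0.3, 0.5, 0.0]
opening: -0.0001
```

```bash
python3 go.py .047 .052|tail -3; python3 - <<'E'
from h import *
p,d=bot.camera("side"); cv2.imwrite("pics/s5.png",cv2.resize(p[190:310,240:400],None,fx=5,fy=5,interpolation=cv2.INTER_CUBIC))
E
```

```text
yaw -18.026638700368153 target -18.1; tool shift cm [-0.06 -0.09 -0.01]
along -46.883224351288625 across 0.11267783333402412
F ex,ey,z -0.4303860906137468 0.34487324595494795 0.04690728875308625
```

View pics/s5.png

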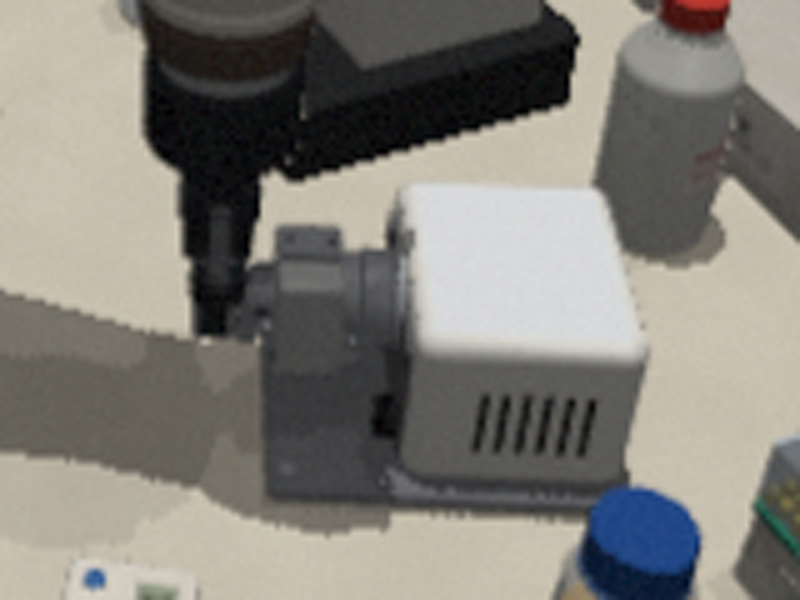

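Call:
{"api": "play_rows", "payload": {
  "rows": [
    [[0.2,0,0],0,0],
    [[0.3,-0.1,0],0,0],
    [[0.3,-0.2,0],0,0],
    [[0.3,-0.3,0],0,0],
    [[0.3,-0.4,0],0,0],
    [[0.3,-0.4,0],0,0]
  ]
}}

```text
time: 17.38
ee_pos: [0.5318, -0.322, 0.0485]
tcp_rot: [87.8, 89.9, 159.8]
wrist_force: [-6.4, 2.3, 0.8]
opening: 0.0002
```

```bash
python3 go.py .047 .052|tail -3; python3 - <<'E'
from h import *
p,d=bot.camera("side"); cv2.imwrite("pics/s6.png",cv2.resize(p[230:270,265:325],None,fx=13,fy=13,interpolation=cv2.INTER_CUBIC))
E
```

```text
yaw -18.03567669776527 target -18.1; tool shift cm [-0.35  0.23 -0.01]
along -43.71556831923823 across 0.10680867350408328
F ex,ey,z -6.777473408307001 0.19424978880970706 0.7700365486691536
```

View pics/s6.png

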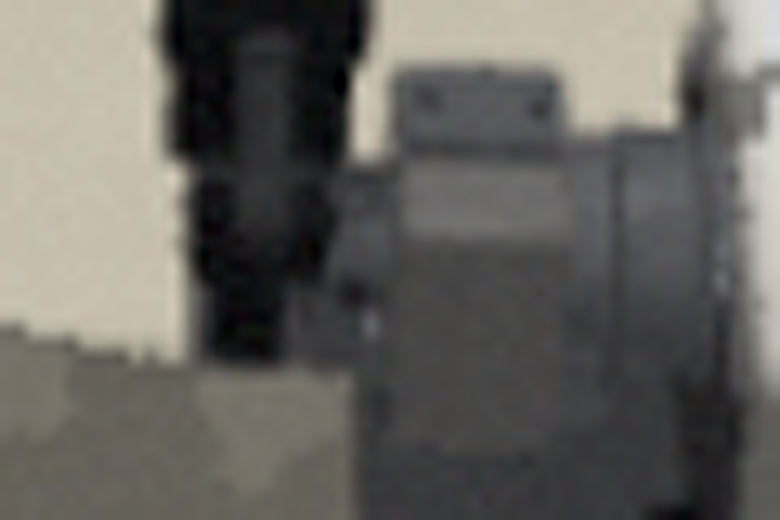

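Call:
{"api": "play_rows", "payload": {
  "rows": [
    [[0,0.5,0],0,0],
    [[-1,2,0],0,0],
    [[-4,3,0],0,0],
    [[-8,1,0],0,0],
    [[-12,-2,0],0,0],
    [[-16,-5,0],0,0],
    [[-19,-8,0],0,0],
    [[-19,-8,0],0,0],
    [[-19,-8,0],0,0]
  ]
}}

```text
time: 18.18
ee_pos: [0.6127, -0.3484, 0.2427]
tcp_rot: [-99.3, 89.6, -27.3]
wrist_force: [0.5, -0.6, 0.0]
opening: -0.0001
```

```bash
python3 - <<'E'
from h import *
p,d=bot.camera("side"); cv2.imwrite("pics/s7.png",cv2.resize(p[230:270,265:325],None,fx=13,fy=13,interpolation=cv2.INTER_CUBIC))
wrist("w6")
f=np.load("pics/w6.npz");P=f['P'];
Q=cloud(d,cam("side"))
th=np.radians(-18.1);ex=np.array([np.cos(th),np.sin(th)]);ey=np.array([-ex[1],ex[0]])
for n,P in(("w",P),("s",Q)):
    q=P[...,:2]-np.array([.5733,-.3357]);X=q@ex;Y=q@ey;H=P[...,2]
    b=(abs(Y)<.03)&(X<-.014)&(X>-.06)&(H>.035)&(H<.09)
    for lo in np.arange(.035,.09,.005):
        c=b&(H>=lo)&(H<lo+.005)&(abs(Y)<.009); 
        if c.sum(): print(n,round(lo,3),c.sum(),np.percentile(X[c],[0,5,50]).round(4))
    b=(H>.1125)&(H<.12)&(abs(Y)<.03)&(X<.035)&(X>-.05)
    if b.sum():print('dovetail X',np.percentile(X[b],[1,50,99]).round(4),'Y',np.percentile(Y[b],[1,99]).round(4),np.median(H[b]))
p=cv2.imread("pics/w6.png"); cv2.imwrite("pics/w6c.png",cv2.resize(p[80:240,180:340],None,fx=3.7,fy=3.7,interpolation=cv2.INTER_CUBIC))
E
```

```text
{'time': 18.2333, 'q': [-29.6584, 28.534, 40.23, 101.458, 0.0106, -11.6631], 'qd': [-0.4621, -2.4054, -8.1495, -1.613, -0.1605, -0.2116], 'joint_efforts': [0.4182, -76.1771, 49.7453, 0.5177, 0.0352, 0.0538], 'ee_pos': [0.6111, -0.3479, 0.2403], 'tcp_rot': [-99.1041, 89.7618, -27.0994], 'wrist_force': [-0.8487, -0.6654, 0.1545], 'torque': [-0.0354, 0.0311, 0.0526], 'opening': -0.0003}
[[0.0037, -0.9511, 0.3089], [-0.0019, 0.3089, 0.9511], [-1.0, -0.0041, -0.0007]]
w 0.055 1 [-0.032 -0.032 -0.032]
w 0.06 10 [-0.032 -0.032 -0.032]
w 0.065 9 [-0.031 -0.031 -0.031]
w 0.07 2 [-0.03 -0.03 -0.03]
w 0.075 8 [-0.03 -0.03 -0.03]
w 0.08 93 [-0.0291 -0.0291 -0.0243]
w 0.085 59 [-0.031  -0.031  -0.0244]
dovetail X [-0.0154 -0.001   0.0147] Y [-0.0101  0.0098] 0.11389126917500925
s 0.045 4 [-0.032  -0.0316 -0.0282]
s 0.05 6 [-0.0321 -0.0315 -0.0284]
s 0.055 8 [-0.0324 -0.0324 -0.0273]
s 0.06 7 [-0.0326 -0.0326 -0.0301]
s 0.065 2 [-0.0328 -0.0328 -0.0328]
s 0.075 1 [-0.0307 -0.0307 -0.0307]
s 0.08 5 [-0.0309 -0.0304 -0.026 ]
s 0.085 12 [-0.0311 -0.0299 -0.0238]
dovetail X [-0.0155 -0.003   0.0116] Y [-0.0135  0.0065] 0.11328515379137272
```

View pics/s7.png

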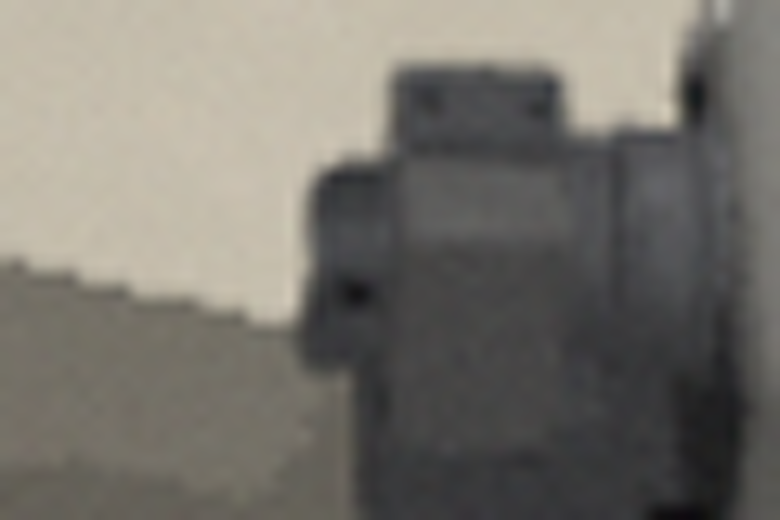

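View pics/w6c.png

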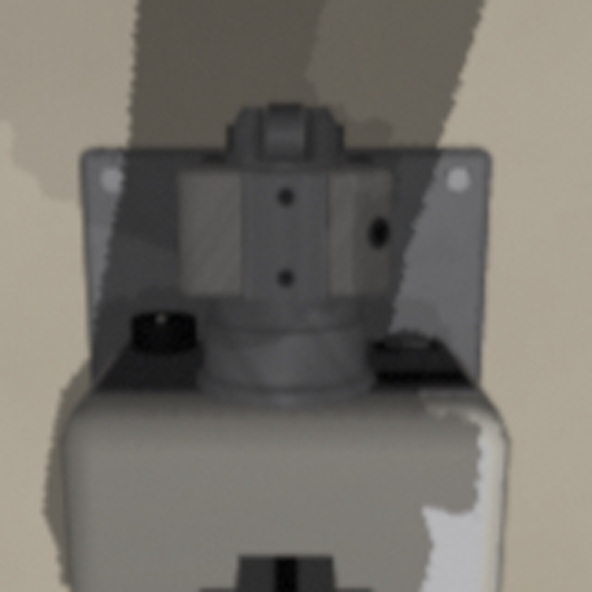

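Call:
{"api": "play_rows", "payload": {
  "rows": [
    [[-3,0,0],0,0],
    [[-3,0,0],0,0],
    [[-3,0,0],0,0],
    [[-3,0,0],0,0],
    [[-3,0,0],0,0],
    [[-3,0,0],0,0]
  ]
}}

```text
time: 18.78
ee_pos: [0.6083, -0.3469, 0.268]
tcp_rot: [79.8, 89.9, 151.7]
wrist_force: [-0.0, -0.6, 0.4]
opening: 0.0
```

```bash
python3 - <<'E'
from h import *
P=cloud(bot.camera("top")[1],cam("top"))
for (x,y) in ((.46,.10),(.452,-.032)): rect(P,(abs(P[...,0]-x)<.05)&(abs(P[...,1]-y)<.05),.045,.08)
info()
bot.job_done()
E
```

```text
167 [0.461  0.1046] [0.0319 0.0559] 30.22 mean [0.4608 0.104 ]
163 [ 0.4513 -0.0267] [0.0319 0.0553] 8.07 mean [ 0.4513 -0.027 ]
{'time': 18.8333, 'q': [-29.6956, 30.1132, 45.6858, 105.6312, -0.0001, -11.6652], 'qd': [0.0077, 0.3086, 0.6274, 0.2161, 0.1166, -0.0086], 'joint_efforts': [-0.0214, -76.3928, 44.2929, -0.0077, -0.0005, -0.0006], 'ee_pos': [0.6084, -0.347, 0.2682], 'tcp_rot': [78.4626, 89.9413, 150.4323], 'wrist_force': [-0.2961, 0.7589, -0.1032], 'torque': [-0.0131, 0.048, -0.008], 'opening': -0.0003}
the job is handed in; nothing more can be done
```

hub_b, the one with the milled top-left edge, is on the shaft and fully home, and the keeper is folded down in front of it. The job was handed in at 18.8 s, with no verdict reported.

**Hub:** it slid on with no resistance until it met the shoulder at about 10 N. The final camera checks put its centre within about 1 mm of the home point.

**Keeper:** my last measurement puts it at about 83° (roughly 1.45 rad). That is past the 1.2 rad limit but short of fully vertical, because the finger met about 7 N there, probably the end of the shaft. I left it at that.

**Surroundings:** hub_a and hub_c measured in the same place as at the start, to within the camera's accuracy. I did not re-measure the beaker, timer and petri dish, but the arm met no unexpected forces on the way. The gripper is clear of everything.

No check failed. The two wrist views of the shaft axis, taken with the tool turned half round, disagreed by about 0.6 mm, so I used their mean.

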